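# Bedside medicines back into their holders

## Robot

A 6-joint arm with a two-finger parallel gripper is mounted at the origin on the work surface. World frame = base frame: x ahead of the robot, y to its left, z up, the work surface at z = 0. Lengths are in m, angles in rad, forces in N, time in s.
With the tool pointing down it reaches from about 0.3 to 0.875 m from the base axis. Payload 6.4 kg.
Tool frame: the origin (TCP) lies at the centre of the arm's flange, where the gripper is bolted on; the fingertips stand 173 mm ahead of it and the grasp point (between the pads) lies ctrl.grip_point_offset ahead of it (ctrl.grip_point_offset is the distance from the TCP to the grasp point, in m); z points along the fingers, y is the direction in which the jaws open and shut (so a half turn about z gives the same grasp; the last joint's range is limited). The gripper opens to 85 mm and grips with 20 to 120 N. Pads are 22 mm wide; open, the fingers measure 114 mm over their backs; the gripper's body (76 mm by 85 mm) begins 54 mm behind the grasp point. The pads swing forward as they close: fully open they stand 13 mm farther back than shut.
Start: joints at [1.105, 0.181, 1.607, -0, 1.354, -0.206], TCP at [0.148, 0.556, 0.405] pointing down, gripper open.
Joint ranges: [-2.99, 2.99], [-0.89, 2.07], [0.3, 2.58], [-1.14, 4.28], [0, 2.63], [-3.12, 3.12]. Speed limits (rad/s): [2.57, 2.57, 3.01, 3.14, 3.14, 3.14].

## Interface

Orientations are given as a unit quaternion [w, x, y, z].
In Python, from bench import ctrl, cams, boxes_of, landmark_of gives the robot as it stands.
- The arm moves only by the shell command python3 -m handwheel 'ROWS'. ROWS is JSON, a list of rows, each an object with "offset": the shift along the tool's x, y, z in m, a list of three; "spin": the turn about the tool's z in degrees; "grip": the opening, from 0 (shut) to 1 (fully open). A call has 1 to 20 rows; each row is the pose to reach, as a shift and turn from the pose commanded when the call began, along the tool's axes at that moment; what a row does not reach only later rows make up. A row lasts 1/8 s, in which the tool goes at most 62.5 mm and 10.7 degrees, less where a joint would pass 70% of its speed; a pose out of reach is approached as far as the arm can. A call with a gripper value outside its range is refused whole. The fingers move at their own pace and stop on an object; the grip force is fixed at half the most. Time passes only in rows, so rows that repeat a pose let the fingers close. It gives the time, the measured TCP pose, the force and the opening at its end, in the units of the state.
- ctrl.get_obs(): the state, without advancing time (a new reading comes with each control period).
- cams.camera(name): name is "scene" or "top" or "wrist"; returns a dict with "color" (480x640x3 uint8, red, green, blue), "camera_matrix" (3x3 intrinsics, pixels), "view" (4x4, takes a point from world to camera coordinates); the wrist camera has in their place "tool_from_camera" (4x4, takes a point from camera to tool coordinates, whose origin is the TCP and whose axes are the flange's). Camera axes: x right, y up, looking along -z (the intrinsics and any distortion apply to the point x, -y, -z); pixel columns grow to the right and rows downward; lengths in m; the calibration is good to about 2 mm. A picture is of the moment at which its call begins: read the wrist's pose just before it. There is no depth.
- ctrl.hand_in(): hands the job in, once; it reports no verdict.
Trained networks look in a picture, given as the dict that the camera call returned (one of the last four; its "shot" number tells which), for a name from the list of things; names that differ only in an ending like _2 or _b are one class to them, and where a whole thing is asked for, a point or a joint stands for the part that bears it (a point fixed in the world has none). Each returns a list of dicts, best first, with "confidence" (0 to 1); they miss things now and then, are a little off and sometimes report something else, mostly with a low value. They report only what shows in the picture. A call takes as long as a camera call.
- boxes_of(picture, thing): "uv" ([column, row] in pixels, amid what is visible of it).
- landmark_of(picture, thing): "uv" ([column, row] in pixels: a listed point, or the origin of a listed thing).
The state is a dict: "time_s": time; "q": joint angles; "dq": joint speeds; "joint_efforts": joint torques, N m; "eef_pos": TCP position; "eef_rot": TCP orientation; "wrist_force": force on the tool from outside, world axes, zero at the start; "torque": the same for the moment, N m; "opening": opening from 0.0 (shut) to 1.0 (fully open).
Only numpy, scipy, OpenCV 4.12 (cv2) and the standard library are available. Lean on these libraries where they do the work, as an engineer would, in place of code of your own. Each camera call takes 0.05 s, during which the arm holds its last target.

## Task

Put the bedside medicines away: stand each of the three amber bottles in the round wooden holder of its own size (widest bottle in the widest holder, narrowest in the narrowest, the middle one in the middle one) and lay the weekly pill case flat, lids up, in the oblong wooden tray. Set each one down inside the rim rather than dropping it, keep the bottles upright, and leave the drinking glass and the candle where they stand.

Things in the scene. Friction and masses are not known exactly. Their poses are not given: they have to be found in the camera images.
- bottle_wide: the widest and tallest medicine bottle of three: closed round amber bottle with white screw cap and pale plain label band, loose, upright at the start; body 62 mm across and straight-sided from the foot up to 78 mm (grip it there), the cap 52 mm across above that, 104 mm tall over the cap, 120 to 260 g. Origin: centre of its underside; z up through the cap; yaw has no meaning
- bottle_middle: the middle-sized medicine bottle of three: closed round amber bottle with white screw cap and pale plain label band, loose, upright at the start; body 44 mm across and straight-sided from the foot up to 58 mm (grip it there), the cap 37 mm across above that, 84 mm tall over the cap, 70 to 160 g. Origin: centre of its underside; z up through the cap; yaw has no meaning
- bottle_narrow: the narrowest and shortest medicine bottle of three: closed round amber bottle with white screw cap and pale plain label band, loose, upright at the start; body 28 mm across and straight-sided from the foot up to 40 mm (grip it there), the cap 24 mm across above that, 66 mm tall over the cap, 40 to 90 g. Origin: centre of its underside; z up through the cap; yaw has no meaning
- pill_case: closed weekly pill case: grey oblong plastic box with seven white lids in a row on top, 110 mm long (its x), 35 mm wide (its y), 28 mm high, loose, lying flat, 60 to 130 g; the two ends are alike. Origin: centre of its underside; z up through the lids
- holder_wide: the widest round wooden bottle holder of three: shallow open cup, fixed to the table; 94 mm outside, recess 80 mm across (for the 62 mm bottle), 12 mm high over the rim, recess floor 5 mm above the table. Origin: centre of its underside, on the table; z up; yaw has no meaning
- holder_middle: the middle-sized round wooden bottle holder of three: shallow open cup, fixed to the table; 74 mm outside, recess 60 mm across (for the 44 mm bottle), 12 mm high over the rim, recess floor 5 mm above the table. Origin: centre of its underside, on the table; z up; yaw has no meaning
- holder_narrow: the narrowest round wooden bottle holder of three: shallow open cup, fixed to the table; 58 mm outside, recess 44 mm across (for the 28 mm bottle), 12 mm high over the rim, recess floor 5 mm above the table. Origin: centre of its underside, on the table; z up; yaw has no meaning
- case_tray: oblong open wooden tray for the pill case, fixed to the table: 138 mm long (its x) by 63 mm wide (its y) outside, walls 6 mm thick, so 126 by 51 mm inside, 12 mm high over the rim, inner floor 6 mm above the table; the case may lie either way round. Origin: centre of its underside, on the table; z up
- glass: clear drinking glass, empty, loose, standing among the medicines: 66 mm across, 110 mm tall; to be left alone. Origin: centre of its underside; z up
- candle: low candle in a bluish ceramic pot, white wax and black wick on top, loose, standing among the medicines: 64 mm across, pot 62 mm tall (wick to 72 mm); to be left alone. Origin: centre of its underside; z up

How it is judged:
By the outcome, as a careful person would: the job done as asked, in the order asked, and still so for the second after the job is handed in, with the robot touching nothing.
It also fails if it takes over 109 s, if anything falls off the work surface, if the arm or the gripper's body presses on something with over 40 N, if the wrist force passes 120 N, or if a joint passes its speed limit or range.

## Working session

There is one attempt and no reset: what is moved stays moved. The work goes in short steps, Python scripts to look and compute and a shell command to move; the robot and the scene stay as the last step left them, time stands still between calls to the robot, and variables do not carry over. Pictures are saved under pics/ and viewed, and the job is handed in when it is done.

```bash
ls; mkdir -p pics; python3 - <<'E'
from bench import ctrl,cams
import cv2
print(ctrl.get_obs(), ctrl.grip_point_offset)
for n in ["scene","top","wrist"]:
    p=cams.camera(n); cv2.imwrite(f"pics/{n}0.png",p["color"][:,:,::-1])
    print(n,{k:v for k,v in p.items() if k!="color"})
E
```

```text
pics
{'time_s': 0.0, 'q': array([ 1.10471816e+00,  1.81580498e-01,  1.60797785e+00, -1.14707228e-05,
        1.35381075e+00, -2.06300492e-01]), 'dq': array([ 0.00047587, -0.00173784, -0.00125291, -0.0013971 ,  0.00075952,
       -0.0004641 ]), 'joint_efforts': array([ 1.37249517e-04, -4.44857669e+01, -3.51336980e+01, -1.28583524e-04,
        9.15859826e-03,  2.15378350e-05]), 'eef_pos': array([0.14757125, 0.55548947, 0.40377627]), 'eef_rot': array([-2.87732043e-04,  1.29522636e-01,  9.91576068e-01, -8.40347914e-04]), 'wrist_force': array([0.35033455, 0.15741417, 0.48998726]), 'torque': array([0.02131398, 0.03667583, 0.0095202 ]), 'opening': 0.9988722582090543} 0.1547
scene {'camera_matrix': array([[545.32259581,   0.        , 314.31047358],
       [  0.        , 545.32259581, 238.85836304],
       [  0.        ,   0.        ,   1.        ]]), 'view': array([[-0.80068942,  0.59902162, -0.00833966,  0.41037442],
       [-0.3582299 , -0.4675817 ,  0.8081081 ,  0.13706347],
       [ 0.48017475,  0.65003112,  0.58897517, -1.33722136],
       [ 0.        ,  0.        ,  0.        ,  1.    
[... 409 characters left out ...]
90e-05,  9.74580512e-01,
        -1.28143722e+00],
       [ 0.00000000e+00,  0.00000000e+00,  0.00000000e+00,
         1.00000000e+00]]), 'shot': 2}
wrist {'camera_matrix': array([[428.24170883,   0.        , 326.87286978],
       [  0.        , 428.24170883, 240.51023297],
       [  0.        ,   0.        ,   1.        ]]), 'tool_from_camera': array([[ 3.83095784e-04,  9.60208771e-01,  2.79282957e-01,
         7.08839686e-02],
       [ 9.99999241e-01, -6.94859951e-04,  1.01730205e-03,
        -1.52969423e-04],
       [ 1.17088490e-03,  2.79282355e-01, -9.60208308e-01,
         3.08997958e-02],
       [ 0.00000000e+00,  0.00000000e+00,  0.00000000e+00,
         1.00000000e+00]]), 'shot': 3}
```

View pics/top0.png

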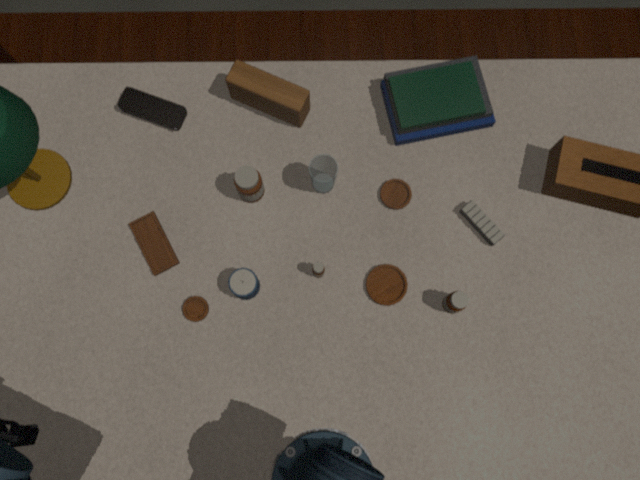

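View pics/scene0.png

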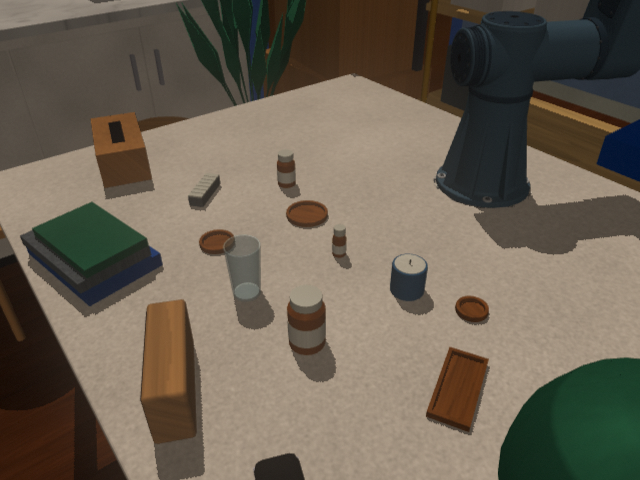

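```bash
cat > h.py <<'E'
import numpy as np, cv2
from bench import ctrl,cams,boxes_of,landmark_of
def ray(p,uv,T=None):
    K=p["camera_matrix"]; d=np.array([(uv[0]-K[0,2])/K[0,0],-(uv[1]-K[1,2])/K[1,1],-1.])
    if T is None: T=np.linalg.inv(p["view"])
    return T[:3,3],T[:3,:3]@d
def at_z(p,uv,z=0,T=None):
    c,d=ray(p,uv,T); return c+d*(z-c[2])/d[2]
def proj(p,X):
    K=p["camera_matrix"]; c=(p["view"]@np.append(X,1))[:3]
    return np.array([K[0,0]*c[0]/-c[2]+K[0,2],K[1,1]*-c[1]/-c[2]+K[1,2]])
E
python3 - <<'E'
from h import *
N="bottle_wide bottle_middle bottle_narrow pill_case holder_wide holder_middle holder_narrow case_tray glass candle".split()
for cn in ["top","scene"]:
    p=cams.camera(cn)
    for n in N:
        r=landmark_of(p,n)
        for k in r[:2]: print(cn,n,np.round(k["uv"],1),round(k["confidence"],2),np.round(at_z(p,k["uv"]),4))
E
```

```text
top bottle_wide [246.9 188.9] 0.84 [0.6537 0.1725 0.    ]
top bottle_middle [451.6 304.7] 0.64 [ 0.3782 -0.2929  0.    ]
top bottle_narrow [321.1 272.5] 0.61 [ 4.536e-01 -1.000e-04  0.000e+00]
top pill_case [477.7 221. ] 0.85 [ 0.5718 -0.3644  0.    ]
top pill_case [316.7 270.1] 0.61 [0.4592 0.0098 0.    ]
top holder_wide [386.7 285.3] 0.86 [ 0.4232 -0.1485  0.    ]
top holder_middle [397.  193.3] 0.95 [ 0.6402 -0.1797  0.    ]
top holder_middle [317.8 269.9] 0.31 [0.4597 0.0073 0.    ]
top holder_narrow [195.2 306.4] 0.83 [0.3786 0.2836 0.    ]
top holder_narrow [244.1 284.3] 0.65 [0.4279 0.1746 0.    ]
top case_tray [152.7 241.1] 0.89 [0.5297 0.3872 0.    ]
top glass [323.  182.8] 0.61 [ 0.6674 -0.0064  0.    ]
top candle [246.5 285.4] 0.76 [0.4253 0.1691 0.    ]
scene bottle_wide [308.9 339.4] 0.83 [0.6453 0.1622 0.    ]
scene bottle_wide [217.  242.6] 0.28 [ 0.6357 -0.1771  0.    ]
scene bottle_middle [287.1 186. ] 0.61 [ 0.3866 -0.2794  0.    ]
scene bottle_narrow [338.7 255.2] 0.6 [0.4596 0.0121 0.    ]
scene pill_case [203.7 194. ] 0.76 [ 0.5662 -0.3705  0.    ]
scene holder_wide [309.3 217.9] 0.61 [ 0.4264 -0.1338  0.    ]
scene holder_middle [213.6 244. ] 0.77 [ 0.6438 -0.177   0.    ]
scene holder_middle [405.1 291.5] 0.27 [0.4306 0.1734 0.    ]
scene holder_narrow [467.1 311.2] 0.61 [0.38   0.2783 0.    ]
scene holder_narrow [312.  215.5] 0.56 [ 0.4159 -0.1379  0.    ]
scene case_tray [456.8 387.8] 0.87 [ 0.5241  0.381  -0.    ]
scene glass [248.9 295.6] 0.96 [0.6687 0.0061 0.    ]
scene glass [308.6 340. ] 0.33 [0.6465 0.163  0.    ]
scene candle [408.4 290. ] 0.6 [0.4227 0.1741 0.    ]
scene candle [341.  251.4] 0.45 [0.4479 0.005  0.    ]
```

```bash
cat > ov.py <<'E'
from h import *
D=dict(bottle_wide=(.653,.1715,[(0,.031),(.078,.031),(.104,.026)]),
bottle_middle=(.381,-.2875,[(0,.022),(.058,.022),(.084,.0185)]),
bottle_narrow=(.457,.004,[(0,.014),(.040,.014),(.066,.012)]),
holder_wide=(.424,-.142,[(0,.047),(.012,.047)]),
holder_middle=(.641,-.178,[(0,.037),(.012,.037)]),
holder_narrow=(.379,.281,[(0,.029),(.012,.029)]),
glass=(.668,0,[(0,.033),(.11,.033)]),candle=(.425,.172,[(0,.032),(.062,.032)]))
B=dict(pill_case=(.569,-.367,0.9,.110,.035,.028),case_tray=(.527,.384,.4,.138,.063,.012))
def circ(x,y,z,r):
    t=np.linspace(0,2*np.pi,60); return np.c_[x+r*np.cos(t),y+r*np.sin(t),0*t+z]
def box(x,y,a,l,w,z):
    c,s=np.cos(a),np.sin(a)
    return np.array([[x+c*u*l/2-s*v*w/2,y+s*u*l/2+c*v*w/2,z] for u,v in [(1,1),(1,-1),(-1,-1),(-1,1),(1,1)]])
def sheet(p,names,fn,s=6,half=32):
    tiles=[]
    for n in names:
        if n in D:
            x,y,cs=D[n]; P=[circ(x,y,z,r) for z,r in cs]; h=cs[-1][0]
        else:
            x,y,a,l,w,h=B[n]; P=[box(x,y,a,l,w,z) for z in (0,h)]
        c=proj(p,[x,y,h/2]).round().astype(int)
        M=np.float64([[s,0,(half-c[0]+.5)*s-.5],[0,s,(half-c[1]+.5)*s-.5]])
        im=cv2.warpAffine(p["color"],M,(2*half*s,2*half*s),flags=cv2.INTER_CUBIC)
        im=cv2.convertScaleAbs(im,alpha=1.6)
        for k,q in enumerate(P):
            uv=np.array([M@np.append(proj(p,X),1) for X in q])
            cv2.polylines(im,[uv.round().astype(int)],False,[(0,255,0),(0,255,255),(255,0,255)][k],1)
        cv2.putText(im,n,(3,12),0,.4,(255,255,0),1)
        tiles.append(im)
    while len(tiles)%4: tiles.append(np.zeros_like(tiles[0]))
    o=np.vstack([np.hstack(tiles[i:i+4]) for i in range(0,len(tiles),4)])
    cv2.imwrite(fn,o[:,:,::-1]); print(o.shape)
E
python3 - <<'E'
from ov import *
p=cams.camera("top")
sheet(p,list(D)+list(B),"pics/ovt.png",s=4,half=25)
p=cams.camera("scene")
sheet(p,list(D)+list(B),"pics/ovs.png",s=3,half=33)
E
```

```text
(600, 800, 3)
(594, 792, 3)
```

View pics/ovt.png

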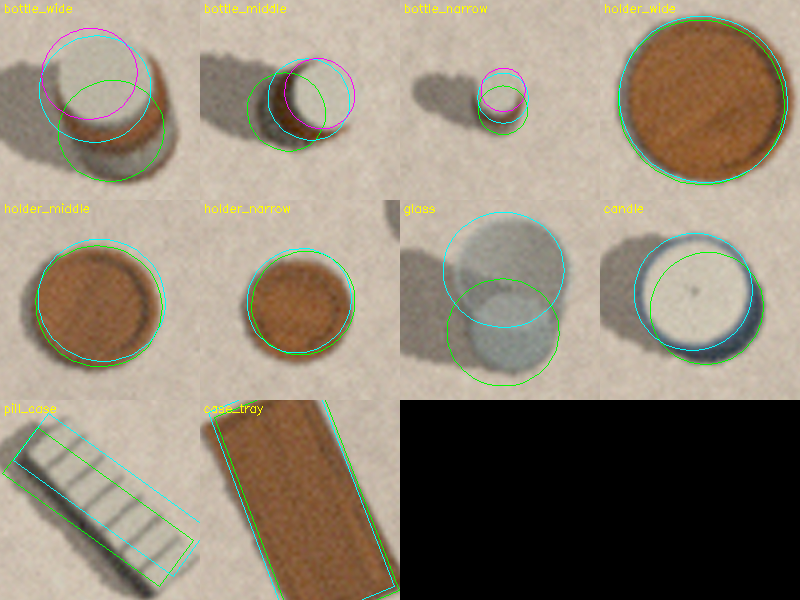

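View pics/ovs.png

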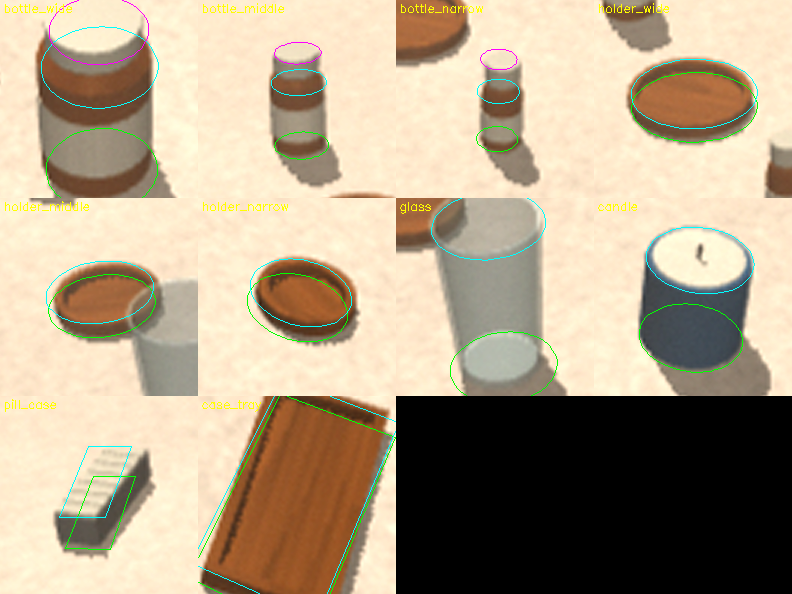

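```bash
cat > fit.py <<'E'
from ov import *
from scipy.optimize import minimize
def chroma(p):
    c=cv2.GaussianBlur(p["color"],(3,3),0).astype(float)+1
    return c/c.sum(2,keepdims=True)
def pts(n,v):
    if n in D: return np.vstack([circ(v[0],v[1],z,r) for z,r in D[n][2]])
    l,w,h=B[n][3:]; return np.vstack([box(v[0],v[1],v[2],l,w,z) for z in (0,h)])
def sil(p,P,sh,o,k=4):
    uv=np.array([(proj(p,X)-o+.5)*k for X in P])
    m=np.zeros((sh[0]*k,sh[1]*k),np.uint8)
    cv2.fillConvexPoly(m,cv2.convexHull((uv*16).round().astype(np.int32)),1,shift=4)
    return m>0
def mask(p,n,v0,half=34):
    c=proj(p,pts(n,v0).mean(0)).round().astype(int); o=c-half
    ch=chroma(p); H,W=ch.shape[:2]
    a,b=max(o[1],0),max(o[0],0); sub=ch[a:c[1]+half,b:c[0]+half]; o=np.array([b,a])
    ref=np.median(sub.reshape(-1,3),0) if n!="case_tray" else np.median(ch.reshape(-1,3),0)
    d=np.linalg.norm(sub-ref,axis=2)
    return d,o
def fit(p,n,v0,th=.02,verbose=0):
    d,o=mask(p,n,v0)
    m=cv2.resize(d,None,fx=4,fy=4,interpolation=cv2.INTER_LINEAR)>th
    m=cv2.morphologyEx(m.astype(np.uint8),cv2.MORPH_CLOSE,np.ones((9,9)))
    k,lab,st,cen=cv2.connectedComponentsWithStats(m)
    s0=sil(p,pts(n,v0),d.shape,o)
    L=1+np.argmax([(s0&(lab==i)).sum() for i in range(1,k)]); m=lab==L
    cont,_=cv2.findContours(m.astype(np.uint8),0,1); mm=np.zeros(m.shape,np.uint8); cv2.drawContours(mm,cont,-1,1,-1); m=mm>0
    def f(x):
        v=np.array(v0)+np.array(x)*([.01,.01,.1][:len(x)])
        s=sil(p,pts(n,v),d.shape,o); return 1-(s&m).sum()/(s|m).sum()
    best=min((minimize(f,x0,method="Nelder-Mead",options=dict(initial_simplex=np.vstack([x0,np.array(x0)+np.eye(len(v0))*s]),xatol=.005,fatol=1e-4)) for x0 in [np.zeros(len(v0))] for s in (.8,-.8,.4)),key=lambda r:r.fun)
    return np.array(v0)+best.x*np.array([.01,.01,.1][:len(v0)]),1-best.fun
E
python3 - <<'E'
from fit import *
B["pill_case"]=(.569,-.367,.7,)+B["pill_case"][3:]
for cn in ["top","scene"]:
    p=cams.camera(cn)
    for n in list(D)+list(B):
        v0=D[n][:2] if n in D else B[n][:3]
        for th in (.015,.03):
            v,q=fit(p,n,v0,th); print(cn,n,th,np.round(v,4),round(q,3))
E
```

```text
top bottle_wide 0.015 [0.6517 0.1634] 0.328
top bottle_wide 0.03 [0.6499 0.163 ] 0.275
top bottle_middle 0.015 [ 0.3792 -0.2903] 0.445
top bottle_middle 0.03 [ 0.3779 -0.2875] 0.271
top bottle_narrow 0.015 [0.4551 0.0071] 0.379
top bottle_narrow 0.03 [0.4496 0.0057] 0.216
top holder_wide 0.015 [ 0.4248 -0.1461] 0.953
top holder_wide 0.03 [ 0.425  -0.1459] 0.987
top holder_middle 0.015 [ 0.6383 -0.1747] 0.962
top holder_middle 0.03 [ 0.6383 -0.1745] 0.969
top holder_narrow 0.015 [0.3743 0.2825] 0.947
top holder_narrow 0.03 [0.3739 0.2828] 0.988
top glass 0.015 [ 0.6661 -0.0044] 0.613
top glass 0.03 [ 0.6163 -0.0023] 0.256
top candle 0.015 [0.4256 0.1718] 0.975
top candle 0.03 [0.4248 0.1718] 0.313
top pill_case 0.015 [ 0.573  -0.3548  0.6595] 0.004Traceback (most recent call last):
  File "<stdin>", line 8, in <module>
  File "fit.py", line 27, in fit
    L=1+np.argmax([(s0&(lab==i)).sum() for i in range(1,k)]); m=lab==L
        ~~~~~~~~~^^^^^^^^^^^^^^^^^^^^^^^^^^^^^^^^^^^^^^^^^^^
    return _wrapfunc(a, 'argmax', axis=axis, out=out, **kwds)
    return _wrapit(obj, method, *args, **kwds)
    result = getattr(arr, method)(*args, **kwds)
ValueError: attempt to get argmax of an empty sequence
```

```bash
python3 - <<'E'
from fit import *
p=cams.camera("top")
print("tray top",fit(p,"case_tray",B["case_tray"][:3],.03))
D["bottle_wide"]=(.647,.166,D["bottle_wide"][2])
D["bottle_middle"]=(.379,-.290,D["bottle_middle"][2])
D["glass"]=(.666,-.004,D["glass"][2])
B["pill_case"]=(.566,-.364,.68)+B["pill_case"][3:]
for a,n in ((.015,"pill_case"),):
  for s in (1,-1):
    B[n]=(.566,-.366,s*.78)+B[n][3:]
sheet(p,["bottle_wide","bottle_middle","bottle_narrow","pill_case"],"pics/a.png",s=4,half=25)
A=cv2.imread("pics/a.png")
p=cams.camera("scene")
for n in ["holder_wide","holder_middle","holder_narrow","candle","case_tray"]:
    v0=D[n][:2] if n in D else B[n][:3]
    print(n,*[x for x in fit(p,n,v0,.03)])
sheet(p,["bottle_wide","bottle_middle","bottle_narrow","pill_case"],"pics/b.png",s=4,half=25)
cv2.imwrite("pics/ab.png",np.vstack([A,cv2.imread("pics/b.png")]))
E
```

```text
tray top (array([0.52442143, 0.38410901, 0.49080124]), np.float64(0.9855019403968661))
(200, 800, 3)
holder_wide [ 0.42437056 -0.14725876] 0.9820915032679739
holder_middle [ 0.6373054  -0.17583216] 0.9145073444462782
holder_narrow [0.3734053  0.28132495] 0.9794296017046386
candle [0.42418937 0.16988677] 0.6557145166505012
case_tray [0.52503299 0.38335118 0.47864708] 0.9741684432761368
(200, 800, 3)
```

View pics/ab.png

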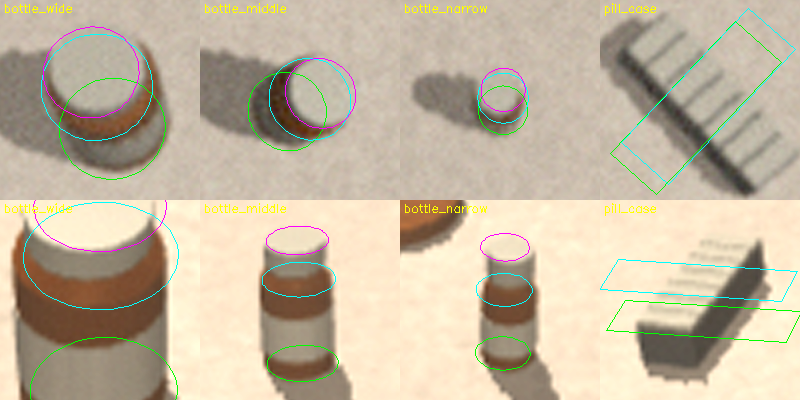

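```bash
cat > plan.py <<'E'
from h import *
from scipy.spatial.transform import Rotation as R
import sys
def st():
    o=ctrl.get_obs(); w,x,y,z=o["eef_rot"]; T=np.eye(4); T[:3,:3]=R.from_quat([x,y,z,w]).as_matrix(); T[:3,3]=o["eef_pos"]; return o,T
def plan(x,y,z,jaw=None):
    "z: nominal grasp point height; jaw: world angle of the jaw axis, rad"
    o,T=st(); d=T[:3,:3].T@(np.array([x,y,z+ctrl.grip_point_offset])-T[:3,3])
    s=0
    if jaw is not None:
        cur=np.arctan2(T[1,1],T[0,1]); s=-(jaw-cur); s=(s+np.pi/2)%np.pi-np.pi/2
    print("t",round(o["time_s"],2),"offset mm",np.round(d*1000,1),"spin deg",round(np.degrees(s),1),"q6",round(o["q"][5],2),"tilt",np.round(T[:3,2],3),"open",round(o["opening"],3),"F",np.round(o["wrist_force"],1))
if __name__=="__main__": plan(*map(float,sys.argv[1:]))
E
python3 plan.py .649 .162 .20
```

```text
t 1.5 offset mm [-585.6 -251.7   50. ] spin deg 0.0 q6 -0.21 tilt [-0. -0. -1.] open 1.003 F [-0.5  0.4 -0.3]
```

```bash
python3 -m handwheel '[{"offset":[-0.586,-0.252,0.05],"spin":0,"grip":1},{"offset":[-0.586,-0.252,0.05],"spin":0,"grip":1},{"offset":[-0.586,-0.252,0.05],"spin":0,"grip":1},{"offset":[-0.586,-0.252,0.05],"spin":0,"grip":1},{"offset":[-0.586,-0.252,0.05],"spin":0,"grip":1},{"offset":[-0.586,-0.252,0.05],"spin":0,"grip":1},{"offset":[-0.586,-0.252,0.05],"spin":0,"grip":1},{"offset":[-0.586,-0.252,0.05],"spin":0,"grip":1},{"offset":[-0.586,-0.252,0.05],"spin":0,"grip":1},{"offset":[-0.586,-0.252,0.05],"spin":0,"grip":1},{"offset":[-0.586,-0.252,0.05],"spin":0,"grip":1},{"offset":[-0.586,-0.252,0.05],"spin":0,"grip":1},{"offset":[-0.586,-0.252,0.05],"spin":0,"grip":1},{"offset":[-0.586,-0.252,0.05],"spin":0,"grip":1}]'
cat > wr.py <<'E'
from plan import *
import ov,sys
def wrist():
    o,T=st(); p=cams.camera("wrist"); p["view"]=np.linalg.inv(T@p["tool_from_camera"]); return p
def show(names,fn,upd={}):
    p=wrist(); im=p["color"].copy()
    ov.D.update({k:tuple(v)+(ov.D[k][2],) for k,v in upd.items() if k in ov.D})
    ov.B.update({k:tuple(v)+ov.B[k][3:] for k,v in upd.items() if k in ov.B})
    for n in names:
        if n in ov.D: x,y,cs=ov.D[n]; P=[ov.circ(x,y,z,r) for z,r in cs]
        else: x,y,a,l,w,h=ov.B[n]; P=[ov.box(x,y,a,l,w,z) for z in (0,h)]
        for k,q in enumerate(P):
            uv=np.array([proj(p,X) for X in q]); cv2.polylines(im,[uv.round().astype(int)],False,[(0,255,0),(0,255,255),(255,0,255)][k],1)
    cv2.imwrite(fn,im[:,:,::-1]); return p
E
python3 - <<'E'
from wr import *
show(["bottle_wide","glass"],"pics/w1.png",dict(bottle_wide=(.649,.162)))
plan(.649,.162,.06)
E
```

```text
time_s: 3.25
eef_pos: [0.6483, 0.1631, 0.3551]
eef_rot: [0.0, 0.129, 0.992, 0.0]
wrist_force: [0.2, -0.3, 0.2]
opening: 1.0
t 3.3 offset mm [ -0.8  -0.9 140.5] spin deg 0.0 q6 -1.24 tilt [ 0.  0. -1.] open 0.998 F [-0.  -0.1 -0.6]
```

View pics/w1.png

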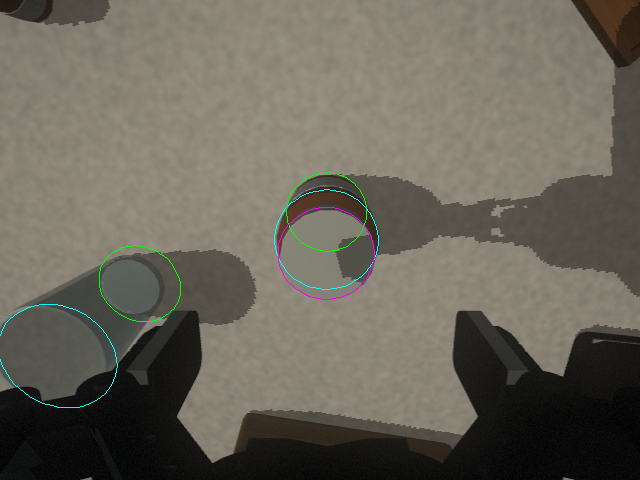

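```bash
python3 -m handwheel '[{"offset":[0,-0.001,0.05],"spin":0,"grip":1},{"offset":[0,-0.001,0.09],"spin":0,"grip":1},{"offset":[0,-0.001,0.12],"spin":0,"grip":1},{"offset":[0,-0.001,0.14],"spin":0,"grip":1},{"offset":[0,-0.001,0.14],"spin":0,"grip":1},{"offset":[0,-0.001,0.14],"spin":0,"grip":0.6},{"offset":[0,-0.001,0.14],"spin":0,"grip":0.4},{"offset":[0,-0.001,0.14],"spin":0,"grip":0.4},{"offset":[0,-0.001,0.14],"spin":0,"grip":0.4},{"offset":[0,-0.001,0.14],"spin":0,"grip":0.4},{"offset":[0,-0.001,0.14],"spin":0,"grip":0.4}]'; python3 - <<'E'
from wr import *
show([],"pics/w2.png"); plan(.4247,-.1465,.2)
E
```

```text
time_s: 4.68
eef_pos: [0.6502, 0.1608, 0.2172]
eef_rot: [0.002, 0.13, 0.992, 0.0]
wrist_force: [0.2, 0.5, 5.2]
opening: 0.709
t 4.72 offset mm [ 138.4 -354.7 -138.6] spin deg 0.0 q6 -1.25 tilt [ 0.004  0.    -1.   ] open 0.709 F [0.3 0.1 8. ]
```

View pics/w2.png

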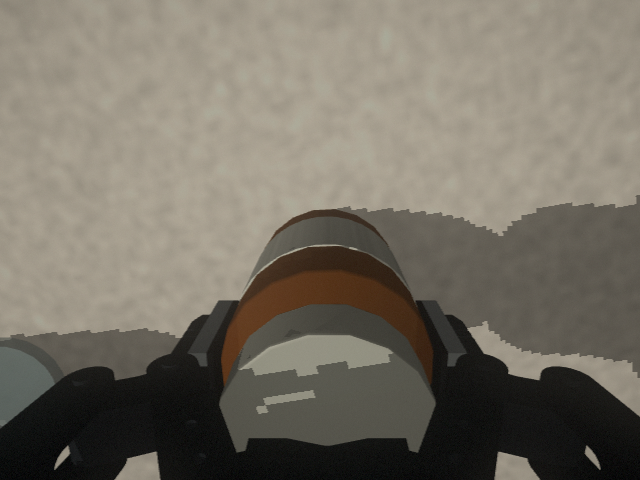

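```bash
python3 -m handwheel '[{"offset":[0,0,-0.03],"spin":0,"grip":0.4},{"offset":[0,0,-0.08],"spin":0,"grip":0.4},{"offset":[0,0,-0.13],"spin":0,"grip":0.4},{"offset":[0.03,-0.08,-0.14],"spin":0,"grip":0.4},{"offset":[0.05,-0.13,-0.14],"spin":0,"grip":0.4},{"offset":[0.07,-0.18,-0.14],"spin":0,"grip":0.4},{"offset":[0.09,-0.23,-0.14],"spin":0,"grip":0.4},{"offset":[0.11,-0.28,-0.14],"spin":0,"grip":0.4},{"offset":[0.13,-0.33,-0.14],"spin":0,"grip":0.4},{"offset":[0.138,-0.355,-0.14],"spin":0,"grip":0.4},{"offset":[0.138,-0.355,-0.14],"spin":0,"grip":0.4},{"offset":[0.138,-0.355,-0.14],"spin":0,"grip":0.4}]'; python3 - <<'E'
from wr import *
show(["holder_wide"],"pics/w3.png",dict(holder_wide=(.4247,-.1465))); plan(.4247,-.1465,.064)
E
```

```text
time_s: 6.22
eef_pos: [0.4246, -0.1466, 0.3549]
eef_rot: [0.0, 0.13, 0.992, 0.0]
wrist_force: [0.5, -0.2, -2.1]
opening: 0.709
t 6.28 offset mm [ 1.000e-01 -2.000e-01  1.361e+02] spin deg 0.0 q6 -1.91 tilt [ 0.  0. -1.] open 0.706 F [ 0.2 -1.  -0.6]
```

View pics/w3.png

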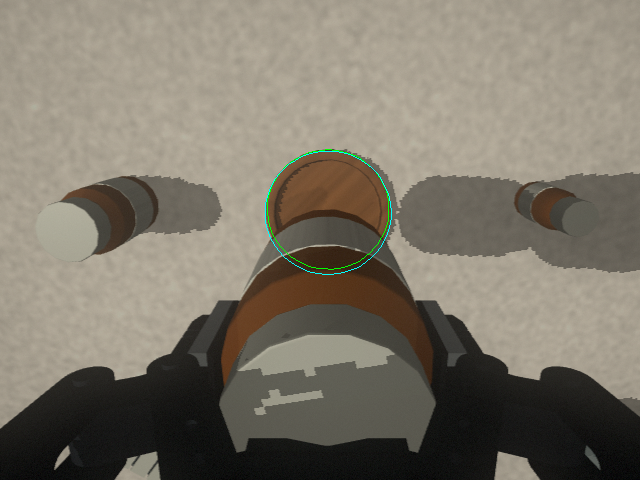

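```bash
cat > held.py <<'E'
from wr import *
def held(r,depth,rows,cols=None):
    p=cams.camera("wrist"); p["view"]=np.linalg.inv(p["tool_from_camera"])
    for dx in (-.008,-.004,0,.004,.008):
        uv=np.array([proj(p,X) for X in ov.circ(dx,0,depth,r)]); print(dx,"min row",uv[:,1].min().round(1),"cols",uv[:,0].min().round(1),uv[:,0].max().round(1))
if __name__=="__main__": held(float(sys.argv[1]),float(sys.argv[2]),0)
E
python3 held.py .031 .217
```

```text
-0.008 min row 227.1 cols 261.5 393.8
-0.004 min row 218.5 cols 261.1 394.1
0 min row 209.7 cols 260.7 394.5
0.004 min row 200.8 cols 260.4 394.9
0.008 min row 191.8 cols 260.0 395.3
```

```bash
python3 -m handwheel '[{"offset":[0,0,0.05],"spin":0,"grip":0.4},{"offset":[0,0,0.09],"spin":0,"grip":0.4},{"offset":[0,0,0.115],"spin":0,"grip":0.4},{"offset":[0,0,0.125],"spin":0,"grip":0.4},{"offset":[0,0,0.130],"spin":0,"grip":0.4},{"offset":[0,0,0.132],"spin":0,"grip":0.4},{"offset":[0,0,0.133],"spin":0,"grip":0.4},{"offset":[0,0,0.133],"spin":0,"grip":0.4},{"offset":[0,0,0.133],"spin":0,"grip":0.4}]'; python3 - <<'E'
from wr import *
show(["holder_wide"],"pics/w4.png",dict(holder_wide=(.4247,-.1465))); plan(.4247,-.1465,.064)
E
```

```text
time_s: 7.45
eef_pos: [0.4247, -0.1471, 0.2222]
eef_rot: [0.0, 0.13, 0.992, -0.0]
wrist_force: [-0.4, -0.2, 0.6]
opening: 0.705
t 7.5 offset mm [0.2 0.6 3.5] spin deg 0.0 q6 -1.91 tilt [ 0.001 -0.001 -1.   ] open 0.706 F [-0.5  0.4  1.9]
```

View pics/w4.png

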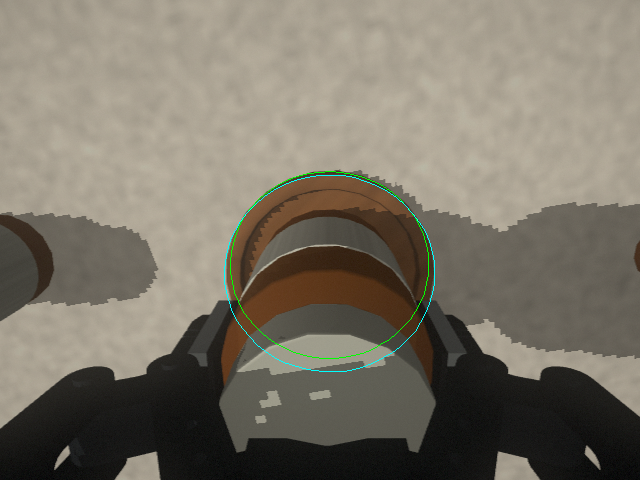

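```bash
python3 -m handwheel '[{"offset":[0,0,0.001],"spin":0,"grip":0.4},{"offset":[0,0,0.001],"spin":0,"grip":0.72},{"offset":[0,0,0.001],"spin":0,"grip":0.8},{"offset":[0,0,0.001],"spin":0,"grip":1},{"offset":[0,0,0.001],"spin":0,"grip":1},{"offset":[0,0,0.001],"spin":0,"grip":1},{"offset":[0,0,0.001],"spin":0,"grip":1},{"offset":[0,0,-0.02],"spin":0,"grip":1},{"offset":[0,0,-0.06],"spin":0,"grip":1},{"offset":[0,0,-0.12],"spin":0,"grip":1},{"offset":[0,0,-0.14],"spin":0,"grip":1},{"offset":[0,0,-0.14],"spin":0,"grip":1}]'; python3 - <<'E'
from wr import *
show(["holder_wide","bottle_wide","bottle_middle"],"pics/w5.png",dict(holder_wide=(.4247,-.1465),bottle_wide=(.4247,-.1465),bottle_middle=(.3805,-.2885))); plan(.3805,-.2885,.2)
E
```

```text
time_s: 9.0
eef_pos: [0.425, -0.1473, 0.3634]
eef_rot: [0.002, 0.13, 0.992, -0.001]
wrist_force: [-1.0, 0.1, -0.3]
opening: 0.999
t 9.05 offset mm [   6.1 -148.1    7. ] spin deg 0.0 q6 -1.91 tilt [ 0.001 -0.001 -1.   ] open 1.0 F [-0.5  0.8  0.1]
```

View pics/w5.png

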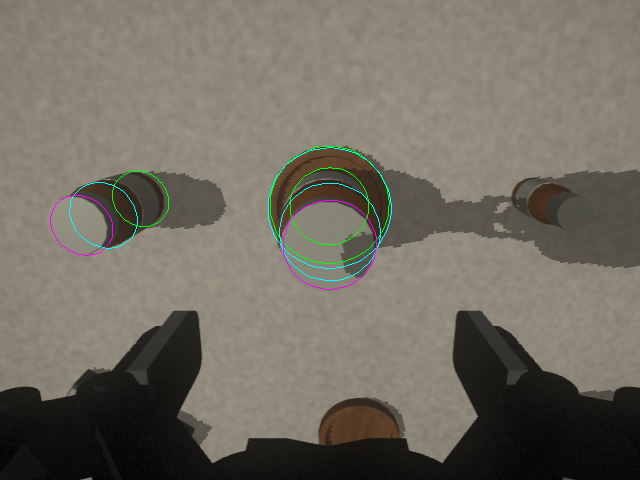

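```bash
python3 -m handwheel '[{"offset":[0.003,-0.05,0.0],"spin":0,"grip":1},{"offset":[0.005,-0.10,0.0],"spin":0,"grip":1},{"offset":[0.006,-0.148,0.0],"spin":0,"grip":1},{"offset":[0.006,-0.148,0.007],"spin":0,"grip":1},{"offset":[0.006,-0.148,0.007],"spin":0,"grip":1}]'; python3 - <<'E'
from wr import *
show(["bottle_middle"],"pics/w6.png",dict(bottle_middle=(.3805,-.2885))); plan(.3805,-.2885,.04)
E
```

```text
time_s: 9.68
eef_pos: [0.3801, -0.2876, 0.3522]
eef_rot: [-0.002, 0.13, 0.992, 0.002]
wrist_force: [1.0, 0.2, -0.2]
opening: 0.999
t 9.72 offset mm [ -0.8  -1.6 158.2] spin deg 0.0 q6 -2.21 tilt [-0.002  0.003 -1.   ] open 1.0 F [0.2 0.5 0.2]
```

View pics/w6.png

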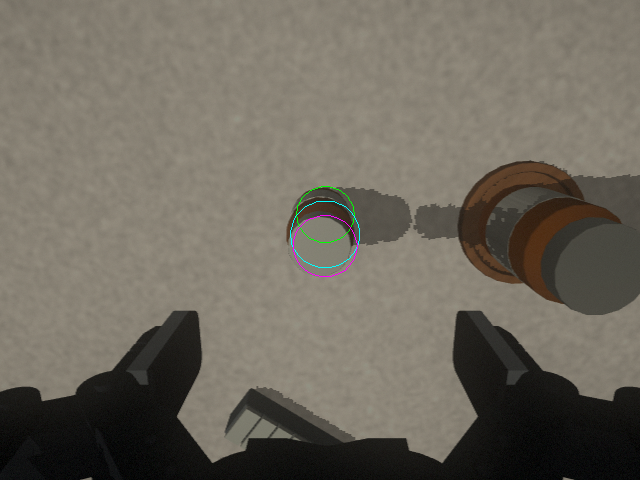

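```bash
python3 -m handwheel '[{"offset":[0,-0.001,0.05],"spin":0,"grip":1},{"offset":[0,-0.001,0.09],"spin":0,"grip":1},{"offset":[0,-0.001,0.13],"spin":0,"grip":1},{"offset":[0,-0.001,0.15],"spin":0,"grip":1},{"offset":[0,-0.001,0.159],"spin":0,"grip":0.9},{"offset":[0,-0.001,0.159],"spin":0,"grip":0.6},{"offset":[0,-0.001,0.159],"spin":0,"grip":0.2},{"offset":[0,-0.001,0.159],"spin":0,"grip":0.2},{"offset":[0,-0.001,0.159],"spin":0,"grip":0.2},{"offset":[0,-0.001,0.159],"spin":0,"grip":0.2},{"offset":[0,-0.001,0.159],"spin":0,"grip":0.2},{"offset":[0,-0.001,0.159],"spin":0,"grip":0.2}]'; python3 - <<'E'
from wr import *
show([],"pics/w7.png"); plan(.638,-.175,.2)
E
```

```text
time_s: 11.22
eef_pos: [0.381, -0.2899, 0.197]
eef_rot: [0.001, 0.13, 0.992, -0.001]
wrist_force: [-0.2, 2.1, 6.9]
opening: 0.499
t 11.28 offset mm [-219.2  176.9 -157.5] spin deg 0.0 q6 -2.21 tilt [ 0.002 -0.002 -1.   ] open 0.498 F [1.4 1.3 7.2]
```

View pics/w7.png

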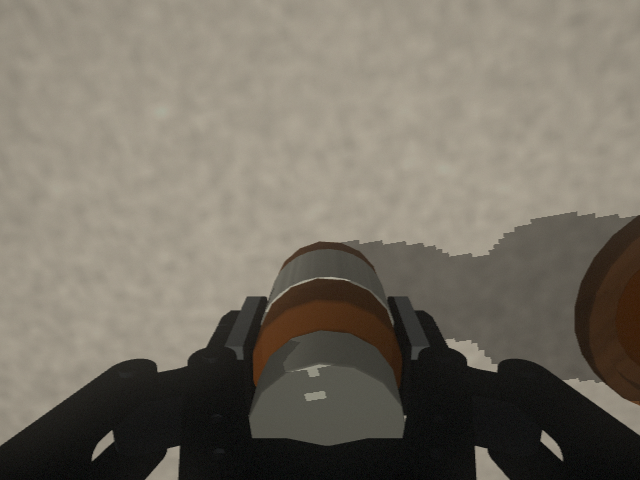

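```bash
python3 -m handwheel '[{"offset":[0,0,-0.03],"spin":0,"grip":0.2},{"offset":[0,0,-0.08],"spin":0,"grip":0.2},{"offset":[0,0,-0.13],"spin":0,"grip":0.2},{"offset":[-0.03,0.02,-0.158],"spin":0,"grip":0.2},{"offset":[-0.07,0.056,-0.158],"spin":0,"grip":0.2},{"offset":[-0.11,0.09,-0.158],"spin":0,"grip":0.2},{"offset":[-0.15,0.12,-0.158],"spin":0,"grip":0.2},{"offset":[-0.19,0.15,-0.158],"spin":0,"grip":0.2},{"offset":[-0.219,0.177,-0.158],"spin":0,"grip":0.2},{"offset":[-0.219,0.177,-0.158],"spin":0,"grip":0.2},{"offset":[-0.219,0.177,-0.158],"spin":0,"grip":0.2}]'; python3 - <<'E'
from wr import *
show(["holder_middle"],"pics/w8.png",dict(holder_middle=(.638,-.175))); plan(.638,-.175,.0473)
E
python3 held.py .022 .197
```

```text
time_s: 12.65
eef_pos: [0.6369, -0.1747, 0.3532]
eef_rot: [-0.001, 0.129, 0.992, -0.0]
wrist_force: [-0.1, -0.1, -1.5]
opening: 0.499
t 12.7 offset mm [ -1.4   0.5 151.4] spin deg 0.0 q6 -1.76 tilt [-0.001  0.    -1.   ] open 0.502 F [-1.  -0.  -0.6]
-0.008 min row 260.6 cols 275.8 379.5
-0.004 min row 251.3 cols 275.4 379.8
0 min row 241.9 cols 275.1 380.2
0.004 min row 232.3 cols 274.8 380.5
0.008 min row 222.6 cols 274.5 380.9
```

View pics/w8.png

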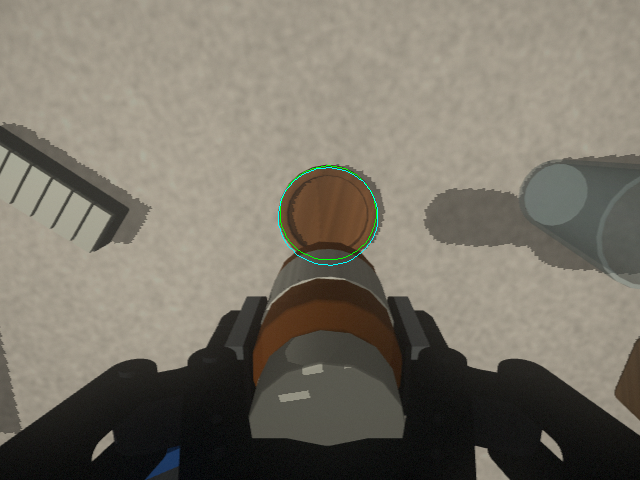

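```bash
python3 -m handwheel '[{"offset":[0,0,0.05],"spin":0,"grip":0.2},{"offset":[0,0,0.10],"spin":0,"grip":0.2},{"offset":[0,0,0.13],"spin":0,"grip":0.2},{"offset":[0,0,0.143],"spin":0,"grip":0.2},{"offset":[0,0,0.148],"spin":0,"grip":0.2},{"offset":[0,0,0.150],"spin":0,"grip":0.2},{"offset":[0,0,0.151],"spin":0,"grip":0.2},{"offset":[0,0,0.151],"spin":0,"grip":0.2},{"offset":[0,0,0.151],"spin":0,"grip":0.2}]'; python3 - <<'E'
from wr import *
show(["holder_middle"],"pics/w9.png",dict(holder_middle=(.638,-.175))); plan(.638,-.175,.0473)
E
```

```text
time_s: 13.88
eef_pos: [0.6377, -0.1746, 0.2032]
eef_rot: [0.0, 0.129, 0.992, -0.0]
wrist_force: [-0.5, -0.8, -0.4]
opening: 0.497
t 13.93 offset mm [-0.4 -0.3  1.1] spin deg 0.0 q6 -1.76 tilt [ 0.001 -0.    -1.   ] open 0.498 F [-0.   0.1 -0.2]
```

View pics/w9.png

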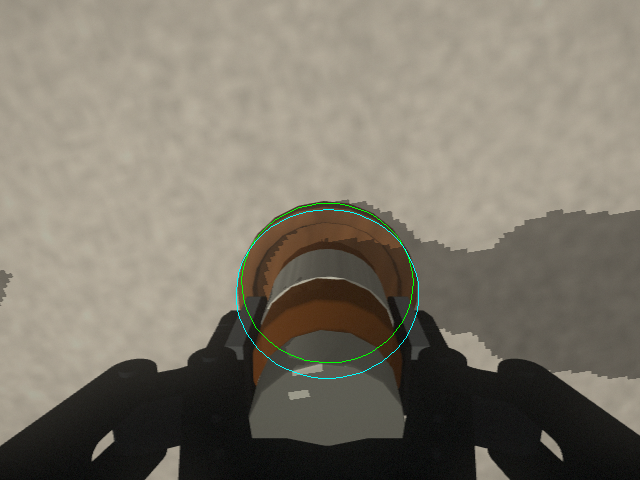

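```bash
python3 -m handwheel '[{"offset":[0,0,0.001],"spin":0,"grip":0.2},{"offset":[0,0,0.002],"spin":0,"grip":0.2},{"offset":[0,0,0.002],"spin":0,"grip":0.2}]'
python3 -m handwheel '[{"offset":[0,0,0],"spin":0,"grip":0.52},{"offset":[0,0,0],"spin":0,"grip":0.6},{"offset":[0,0,0],"spin":0,"grip":0.9},{"offset":[0,0,0],"spin":0,"grip":1},{"offset":[0,0,0],"spin":0,"grip":1},{"offset":[0,0,0],"spin":0,"grip":1},{"offset":[0,0,-0.02],"spin":0,"grip":1},{"offset":[0,0,-0.06],"spin":0,"grip":1},{"offset":[0,0,-0.12],"spin":0,"grip":1},{"offset":[0,0,-0.16],"spin":0,"grip":1},{"offset":[0,0,-0.16],"spin":0,"grip":1}]'; python3 - <<'E'
from wr import *
show(["holder_middle","bottle_middle"],"pics/w10.png",dict(holder_middle=(.638,-.175),bottle_middle=(.638,-.175))); plan(.4565,.0045,.2)
E
```

```text
time_s: 14.3
eef_pos: [0.6377, -0.1746, 0.202]
eef_rot: [0.0, 0.129, 0.992, -0.0]
wrist_force: [-3.1, 0.9, 8.0]
opening: 0.494
time_s: 15.68
eef_pos: [0.6387, -0.175, 0.3677]
eef_rot: [0.005, 0.129, 0.992, -0.002]
wrist_force: [0.1, -0.3, 0.1]
opening: 0.996
t 15.72 offset mm [221.5 126.7   8.4] spin deg 0.0 q6 -1.76 tilt [ 0.005 -0.003 -1.   ] open 0.997 F [ 0.3 -0.4 -0.4]
```

View pics/w10.png

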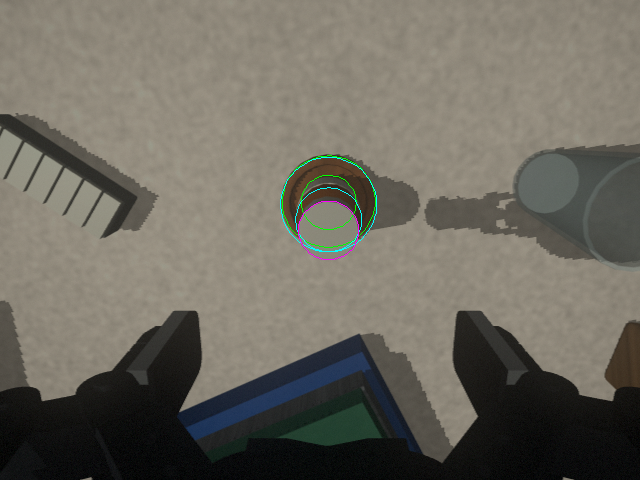

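```bash
python3 -m handwheel '[{"offset":[0.05,0.03,0.0],"spin":0,"grip":1},{"offset":[0.10,0.06,0.0],"spin":0,"grip":1},{"offset":[0.15,0.09,0.0],"spin":0,"grip":1},{"offset":[0.20,0.115,0.0],"spin":0,"grip":1},{"offset":[0.2215,0.127,0.010],"spin":0,"grip":1},{"offset":[0.2215,0.127,0.010],"spin":0,"grip":1},{"offset":[0.2215,0.127,0.010],"spin":0,"grip":1}]'; python3 - <<'E'
from wr import *
show(["bottle_narrow"],"pics/w11.png",dict(bottle_narrow=(.4565,.0045))); plan(.4565,.0045,.03)
E
```

```text
time_s: 16.6
eef_pos: [0.4565, 0.0046, 0.3508]
eef_rot: [0.0, 0.13, 0.992, -0.0]
wrist_force: [-0.1, -0.5, -0.7]
opening: 0.997
t 16.65 offset mm [4.000e-01 1.000e-01 1.662e+02] spin deg 0.0 q6 -1.56 tilt [ 0. -0. -1.] open 1.003 F [-0.7  0.2  0.1]
```

View pics/w11.png

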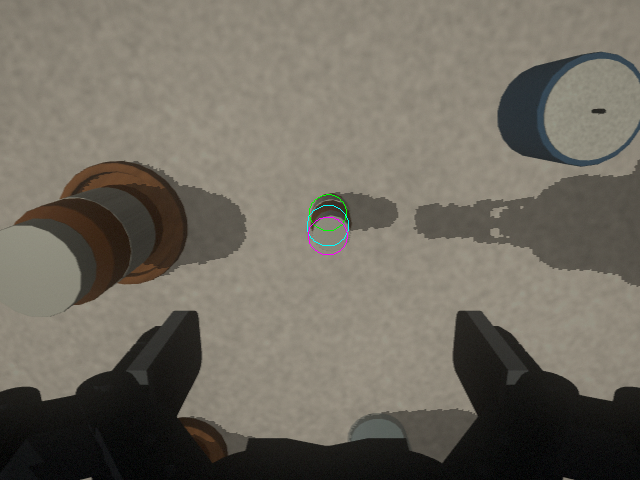

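```bash
python3 -m handwheel '[{"offset":[0,0,0.05],"spin":0,"grip":1},{"offset":[0,0,0.1],"spin":0,"grip":1},{"offset":[0,0,0.14],"spin":0,"grip":1},{"offset":[0,0,0.16],"spin":0,"grip":1},{"offset":[0,0,0.166],"spin":0,"grip":0.8},{"offset":[0,0,0.166],"spin":0,"grip":0.5},{"offset":[0,0,0.166],"spin":0,"grip":0.1},{"offset":[0,0,0.166],"spin":0,"grip":0.1},{"offset":[0,0,0.166],"spin":0,"grip":0.1},{"offset":[0,0,0.166],"spin":0,"grip":0.1},{"offset":[0,0,0.166],"spin":0,"grip":0.1},{"offset":[0,0,0.166],"spin":0,"grip":0.1},{"offset":[0,0,0.166],"spin":0,"grip":0.1}]'; python3 - <<'E'
from wr import *
show([],"pics/w12.png"); plan(.3737,.282,.2)
E
python3 held.py .014 .187
```

```text
time_s: 18.27
eef_pos: [0.4569, 0.0048, 0.186]
eef_rot: [0.001, 0.129, 0.992, -0.0]
wrist_force: [-0.9, -0.3, 5.8]
opening: 0.309
t 18.32 offset mm [ 151.1  246.5 -169.2] spin deg 0.0 q6 -1.56 tilt [ 0.003 -0.001 -1.   ] open 0.304 F [-0.8 -0.6  6.3]
-0.008 min row 288.2 cols 292.8 362.5
-0.004 min row 278.7 cols 292.6 362.7
0 min row 269.0 cols 292.4 363.0
0.004 min row 259.2 cols 292.1 363.2
0.008 min row 249.3 cols 291.9 363.4
```

View pics/w12.png

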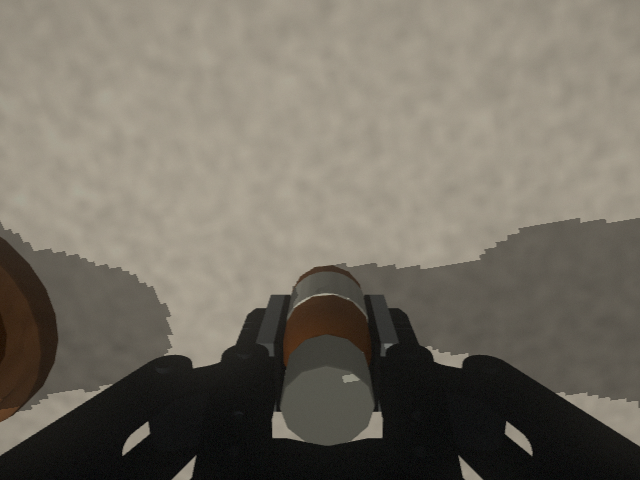

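```bash
python3 -m handwheel '[{"offset":[0,0,-0.03],"spin":0,"grip":0.1},{"offset":[0,0,-0.08],"spin":0,"grip":0.1},{"offset":[0,0,-0.13],"spin":0,"grip":0.1},{"offset":[0.025,0.04,-0.169],"spin":0,"grip":0.1},{"offset":[0.05,0.082,-0.169],"spin":0,"grip":0.1},{"offset":[0.075,0.123,-0.169],"spin":0,"grip":0.1},{"offset":[0.1,0.165,-0.169],"spin":0,"grip":0.1},{"offset":[0.125,0.205,-0.169],"spin":0,"grip":0.1},{"offset":[0.151,0.2465,-0.169],"spin":0,"grip":0.1},{"offset":[0.151,0.2465,-0.169],"spin":0,"grip":0.1},{"offset":[0.151,0.2465,-0.169],"spin":0,"grip":0.1}]'; python3 - <<'E'
from wr import *
show(["holder_narrow"],"pics/w13.png",dict(holder_narrow=(.3737,.282))); plan(.3737,.282,.0363)
E
```

```text
time_s: 19.75
eef_pos: [0.3733, 0.2819, 0.3537]
eef_rot: [0.0, 0.129, 0.992, -0.0]
wrist_force: [-0.3, -0.3, -0.7]
opening: 0.31
t 19.8 offset mm [1.000e-01 6.000e-01 1.627e+02] spin deg 0.0 q6 -0.92 tilt [ 0. -0. -1.] open 0.303 F [0.1 0.1 0. ]
```

View pics/w13.png

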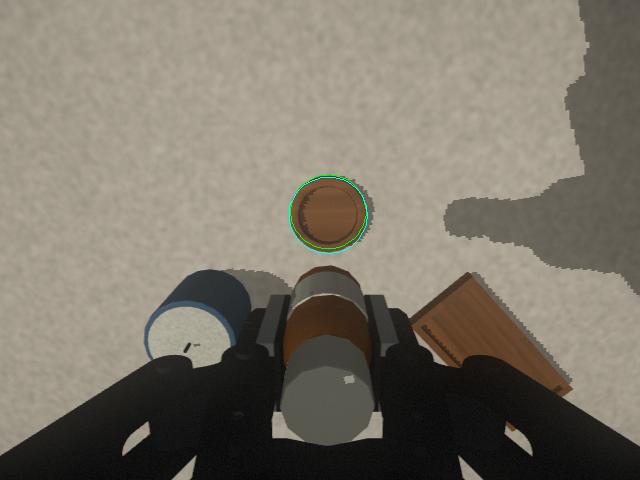

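```bash
python3 -m handwheel '[{"offset":[0,0,0.05],"spin":0,"grip":0.1},{"offset":[0,0,0.10],"spin":0,"grip":0.1},{"offset":[0,0,0.14],"spin":0,"grip":0.1},{"offset":[0,0,0.153],"spin":0,"grip":0.1},{"offset":[0,0,0.159],"spin":0,"grip":0.1},{"offset":[0,0,0.162],"spin":0,"grip":0.1},{"offset":[0,0,0.163],"spin":0,"grip":0.1},{"offset":[0,0,0.163],"spin":0,"grip":0.1},{"offset":[0,0,0.163],"spin":0,"grip":0.1}]'; python3 - <<'E'
from wr import *
show(["holder_narrow"],"pics/w14.png",dict(holder_narrow=(.3737,.282))); plan(.3737,.282,.0363)
E
```

```text
time_s: 20.92
eef_pos: [0.3736, 0.2822, 0.1912]
eef_rot: [0.0, 0.129, 0.992, 0.0]
wrist_force: [0.6, -0.3, 0.1]
opening: 0.31
t 20.98 offset mm [-0.2 -0.1  0.1] spin deg 0.0 q6 -0.92 tilt [ 0.001  0.    -1.   ] open 0.308 F [ 0.4  0.  -0.1]
```

View pics/w14.png

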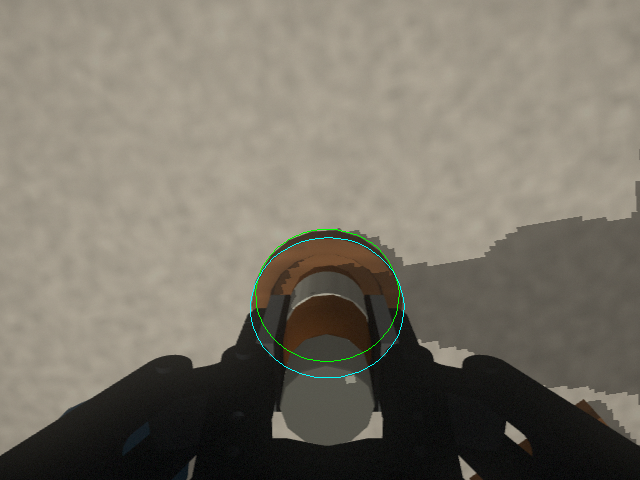

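```bash
python3 -m handwheel '[{"offset":[0,0,0.001],"spin":0,"grip":0.1},{"offset":[0,0,0.001],"spin":0,"grip":0.1}]'

```

```text
time_s: 21.22
eef_pos: [0.3737, 0.2823, 0.1909]
eef_rot: [0.0, 0.129, 0.992, -0.0]
wrist_force: [-4.4, -2.0, 14.7]
opening: 0.31
```

```bash
python3 -m handwheel '[{"offset":[0,0,-0.0005],"spin":0,"grip":0.32},{"offset":[0,0,-0.0005],"spin":0,"grip":0.4},{"offset":[0,0,-0.0005],"spin":0,"grip":0.7},{"offset":[0,0,-0.0005],"spin":0,"grip":0.8},{"offset":[0,0,-0.0005],"spin":0,"grip":0.8},{"offset":[0,0,-0.0005],"spin":0,"grip":0.8},{"offset":[0,0,-0.02],"spin":0,"grip":0.8},{"offset":[0,0,-0.06],"spin":0,"grip":0.8},{"offset":[0,0,-0.12],"spin":0,"grip":0.8},{"offset":[0,0,-0.17],"spin":0,"grip":0.8},{"offset":[0,0,-0.17],"spin":0,"grip":1}]'; python3 - <<'E'
from wr import *
show(["holder_narrow","bottle_narrow"],"pics/w15.png",dict(holder_narrow=(.3737,.282),bottle_narrow=(.3737,.282))); plan(.566,-.365,.2,.72+np.pi/2)
E
```

```text
time_s: 22.6
eef_pos: [0.3748, 0.2827, 0.3643]
eef_rot: [0.004, 0.129, 0.992, 0.002]
wrist_force: [-0.2, -1.1, -0.1]
opening: 0.982
t 22.65 offset mm [-351.8 -576.3    6.7] spin deg -56.1 q6 -0.92 tilt [ 0.004  0.002 -1.   ] open 0.997 F [-0.2  0.1 -0.8]
```

View pics/w15.png

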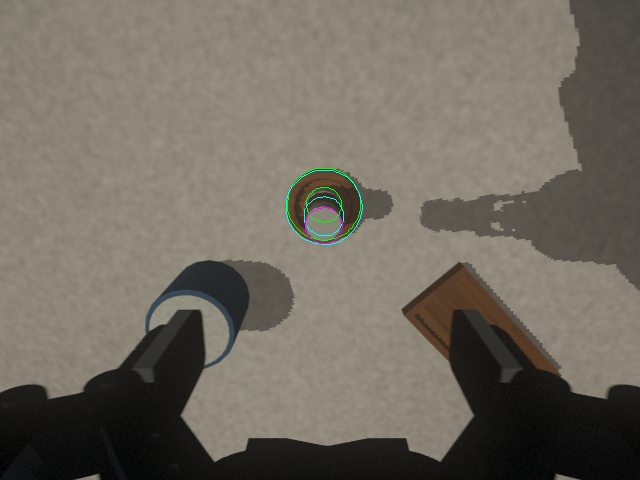

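```bash
python3 -m handwheel '[{"offset":[-0.025,-0.042,0],"spin":-4,"grip":1},{"offset":[-0.05,-0.084,0],"spin":-9,"grip":1},{"offset":[-0.08,-0.13,0],"spin":-14,"grip":1},{"offset":[-0.11,-0.18,0],"spin":-19,"grip":1},{"offset":[-0.14,-0.23,0],"spin":-24,"grip":1},{"offset":[-0.17,-0.28,0],"spin":-29,"grip":1},{"offset":[-0.2,-0.33,0],"spin":-34,"grip":1},{"offset":[-0.23,-0.38,0],"spin":-39,"grip":1},{"offset":[-0.26,-0.43,0],"spin":-44,"grip":1},{"offset":[-0.29,-0.48,0],"spin":-49,"grip":1},{"offset":[-0.32,-0.53,0],"spin":-54,"grip":1},{"offset":[-0.352,-0.576,0],"spin":-56,"grip":1},{"offset":[-0.352,-0.576,0.007],"spin":-56,"grip":1},{"offset":[-0.352,-0.576,0.007],"spin":-56,"grip":1},{"offset":[-0.352,-0.576,0.007],"spin":-56,"grip":1}]'; python3 - <<'E'
from wr import *
show(["pill_case"],"pics/w16.png",dict(pill_case=(.566,-.365,.72))); plan(.566,-.365,.2,.72+np.pi/2)
E
```

```text
time_s: 24.52
eef_pos: [0.5655, -0.3636, 0.3519]
eef_rot: [-0.0, -0.352, 0.936, 0.001]
wrist_force: [0.4, 0.7, 0.6]
opening: 1.0
t 24.57 offset mm [ 0.6 -1.2 -2.1] spin deg -0.1 q6 -3.04 tilt [-0.     0.001 -1.   ] open 1.005 F [-0.2 -0.5 -0.4]
```

View pics/w16.png

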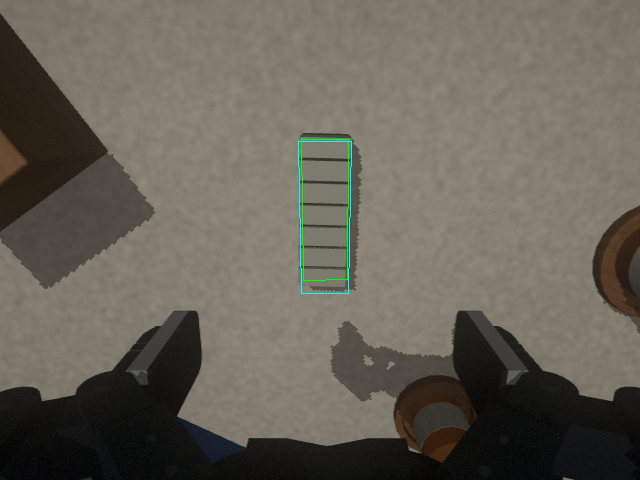

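```bash
python3 -m handwheel '[{"offset":[0.004,-0.001,0.05],"spin":0,"grip":1},{"offset":[0.004,-0.001,0.1],"spin":0,"grip":1},{"offset":[0.004,-0.001,0.14],"spin":0,"grip":1},{"offset":[0.004,-0.001,0.16],"spin":0,"grip":1},{"offset":[0.004,-0.001,0.170],"spin":0,"grip":0.8},{"offset":[0.004,-0.001,0.170],"spin":0,"grip":0.6},{"offset":[0.004,-0.001,0.170],"spin":0,"grip":0.1},{"offset":[0.004,-0.001,0.170],"spin":0,"grip":0.1},{"offset":[0.004,-0.001,0.170],"spin":0,"grip":0.1},{"offset":[0.004,-0.001,0.170],"spin":0,"grip":0.1},{"offset":[0.004,-0.001,0.170],"spin":0,"grip":0.1},{"offset":[0.004,-0.001,0.170],"spin":0,"grip":0.1}]'; python3 - <<'E'
from wr import *
show([],"pics/w17.png"); plan(.5247,.3837,.2,.485+np.pi/2)
E
```

```text
time_s: 26.08
eef_pos: [0.5641, -0.3691, 0.1849]
eef_rot: [0.001, -0.351, 0.936, -0.002]
wrist_force: [-0.6, 0.7, 6.6]
opening: 0.392
t 26.12 offset mm [-465.4  592.5 -171.8] spin deg 13.3 q6 -3.04 tilt [ 0.003 -0.003 -1.   ] open 0.394 F [ 0.6 -0.4  5.9]
```

View pics/w17.png

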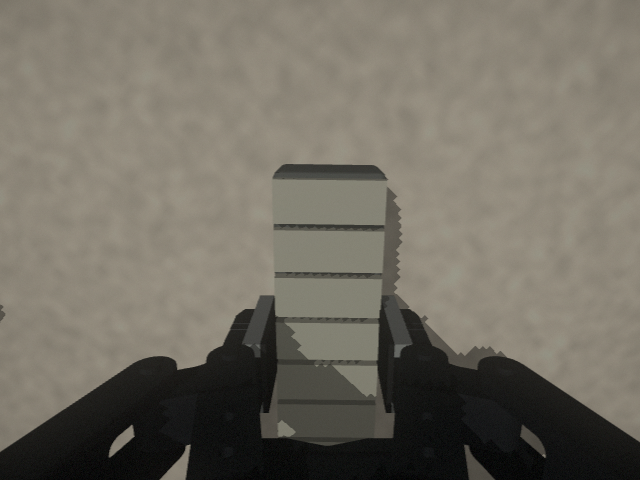

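```bash
python3 - <<'E'
from wr import *
p=cams.camera("wrist"); p["view"]=np.linalg.inv(p["tool_from_camera"])
for d in (-.008,-.004,0,.004,.008): print(d,proj(p,[d+.055,0,.157]).round(1),proj(p,[d+.055,0,.185]).round(1),"lines",[proj(p,[d+.0157*(k-.5),0,.157]).round(0)[1] for k in (-2,-1,0,1,2,3)])
E
```

```text
-0.008 [327.1 200. ] [327.2 185.5] lines [np.float64(459.0), np.float64(422.0), np.float64(383.0), np.float64(341.0), np.float64(297.0), np.float64(250.0)]
-0.004 [327.1 186.7] [327.2 174.4] lines [np.float64(450.0), np.float64(412.0), np.float64(373.0), np.float64(330.0), np.float64(286.0), np.float64(238.0)]
0 [327.1 173.1] [327.2 163.1] lines [np.float64(440.0), np.float64(402.0), np.float64(362.0), np.float64(319.0), np.float64(274.0), np.float64(225.0)]
0.004 [327.1 159.3] [327.2 151.7] lines [np.float64(431.0), np.float64(392.0), np.float64(351.0), np.float64(308.0), np.float64(262.0), np.float64(212.0)]
0.008 [327.1 145.2] [327.2 140.1] lines [np.float64(421.0), np.float64(382.0), np.float64(341.0), np.float64(297.0), np.float64(249.0), np.float64(199.0)]
```

```bash
python3 -m handwheel '[{"offset":[0,0,-0.03],"spin":0,"grip":0.1},{"offset":[0,0,-0.08],"spin":0,"grip":0.1},{"offset":[0,0,-0.13],"spin":0,"grip":0.1},{"offset":[-0.02,0.025,-0.172],"spin":0,"grip":0.1},{"offset":[-0.05,0.064,-0.172],"spin":2,"grip":0.1},{"offset":[-0.085,0.108,-0.172],"spin":3,"grip":0.1},{"offset":[-0.12,0.153,-0.172],"spin":4,"grip":0.1},{"offset":[-0.155,0.197,-0.172],"spin":5,"grip":0.1},{"offset":[-0.19,0.242,-0.172],"spin":6,"grip":0.1},{"offset":[-0.225,0.286,-0.172],"spin":7,"grip":0.1},{"offset":[-0.26,0.331,-0.172],"spin":8,"grip":0.1},{"offset":[-0.295,0.375,-0.172],"spin":9,"grip":0.1},{"offset":[-0.33,0.42,-0.172],"spin":10,"grip":0.1},{"offset":[-0.365,0.465,-0.172],"spin":11,"grip":0.1},{"offset":[-0.4,0.509,-0.172],"spin":12,"grip":0.1},{"offset":[-0.435,0.554,-0.172],"spin":13,"grip":0.1},{"offset":[-0.4654,0.5925,-0.172],"spin":13.3,"grip":0.1},{"offset":[-0.4654,0.5925,-0.172],"spin":13.3,"grip":0.1},{"offset":[-0.4654,0.5925,-0.172],"spin":13.3,"grip":0.1}]'; python3 - <<'E'
from wr import *
show(["case_tray"],"pics/w18.png",dict(case_tray=(.5247,.3837,.485))); plan(.5247,.3837,.0362,.485+np.pi/2)
E
```

```text
time_s: 28.55
eef_pos: [0.5241, 0.3839, 0.3545]
eef_rot: [-0.0, -0.241, 0.971, -0.0]
wrist_force: [0.7, 0.0, -1.0]
opening: 0.393
t 28.6 offset mm [ -0.6   0.3 163.7] spin deg 0.0 q6 -1.61 tilt [-0.    -0.001 -1.   ] open 0.391 F [-0.5 -0.7 -1.1]
```

View pics/w18.png

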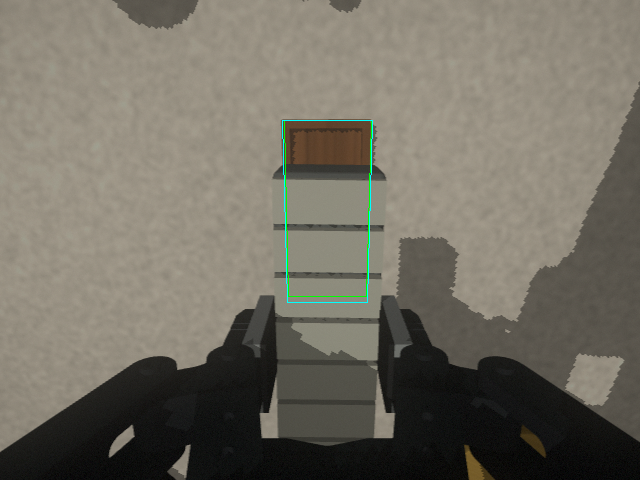

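```bash
python3 -m handwheel '[{"offset":[0,0,0.05],"spin":0,"grip":0.1},{"offset":[0,0,0.10],"spin":0,"grip":0.1},{"offset":[0,0,0.14],"spin":0,"grip":0.1},{"offset":[0,0,0.152],"spin":0,"grip":0.1},{"offset":[0,0,0.159],"spin":0,"grip":0.1},{"offset":[0,0,0.162],"spin":0,"grip":0.1},{"offset":[0,0,0.163],"spin":0,"grip":0.1},{"offset":[0,0,0.163],"spin":0,"grip":0.1},{"offset":[0,0,0.163],"spin":0,"grip":0.1}]'; python3 - <<'E'
from wr import *
show(["case_tray"],"pics/w19.png",dict(case_tray=(.5247,.3837,.485))); plan(.5247,.3837,.0363)
E
```

```text
time_s: 29.72
eef_pos: [0.5245, 0.3842, 0.1923]
eef_rot: [0.0, -0.24, 0.971, 0.0]
wrist_force: [0.3, -0.4, -1.3]
opening: 0.39
t 29.77 offset mm [-0.  -0.5  1.2] spin deg 0.0 q6 -1.61 tilt [ 0.001  0.    -1.   ] open 0.398 F [-0.3 -0.6 -1. ]
```

View pics/w19.png

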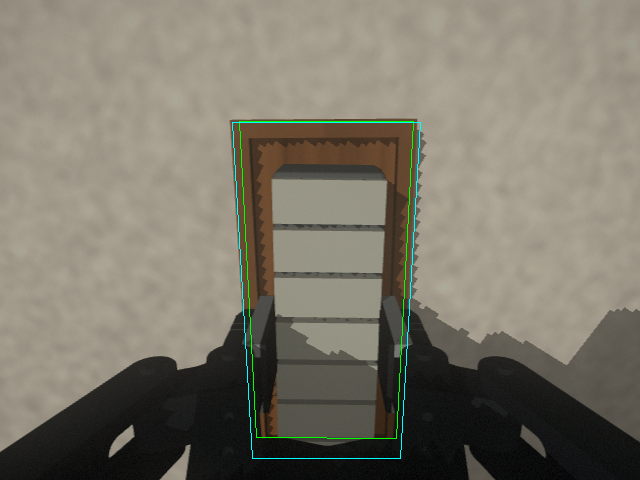

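```bash
python3 -m handwheel '[{"offset":[0,0,0.001],"spin":0,"grip":0.1},{"offset":[0,0,0.0015],"spin":0,"grip":0.1},{"offset":[0,0,0.0015],"spin":0,"grip":0.1}]'
```

```text
time_s: 30.15
eef_pos: [0.5245, 0.3841, 0.191]
eef_rot: [0.0, -0.24, 0.971, 0.0]
wrist_force: [-2.7, -1.3, 5.0]
opening: 0.393
```

Contact with the tray floor; release and withdraw.

```bash
python3 -m handwheel '[{"offset":[0,0,0],"spin":0,"grip":0.42},{"offset":[0,0,0],"spin":0,"grip":0.5},{"offset":[0,0,0],"spin":0,"grip":0.7},{"offset":[0,0,0],"spin":0,"grip":0.8},{"offset":[0,0,0],"spin":0,"grip":0.8},{"offset":[0,0,0],"spin":0,"grip":0.8},{"offset":[0,0,-0.02],"spin":0,"grip":0.8},{"offset":[0,0,-0.06],"spin":0,"grip":0.8},{"offset":[0,0,-0.12],"spin":0,"grip":0.8},{"offset":[0,0,-0.17],"spin":0,"grip":0.8},{"offset":[0.15,0,-0.22],"spin":0,"grip":1},{"offset":[0.2,0,-0.24],"spin":0,"grip":1},{"offset":[0.2,0,-0.24],"spin":0,"grip":1},{"offset":[0.2,0,-0.24],"spin":0,"grip":1}]'; python3 - <<'E'
from wr import *
show(["case_tray"],"pics/w20.png",dict(case_tray=(.5247,.3837,.485)))
for n in("top","scene"):
    p=cams.camera(n); cv2.imwrite(f"pics/{n}9.png",p["color"][:,:,::-1])
    for k in ("glass","candle"): print(n,k,[np.round(r["uv"],1) for r in landmark_of(p,k)[:1]])
E
```

```text
time_s: 31.9
eef_pos: [0.345, 0.2897, 0.4328]
eef_rot: [0.002, -0.241, 0.971, 0.0]
wrist_force: [0.9, -0.3, -0.2]
opening: 1.0
top glass [array([325.3, 184.1])]
top candle [array([245.4, 286.9])]
scene glass [array([246.1, 292.5])]
scene candle [array([403.5, 290.5])]
```

View pics/top9.png

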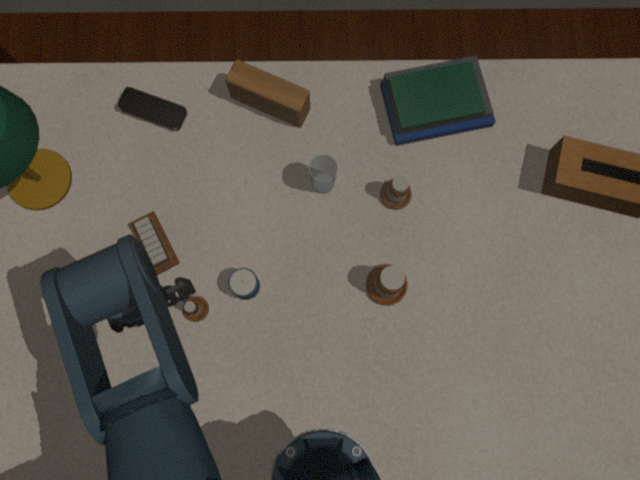

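View pics/scene9.png

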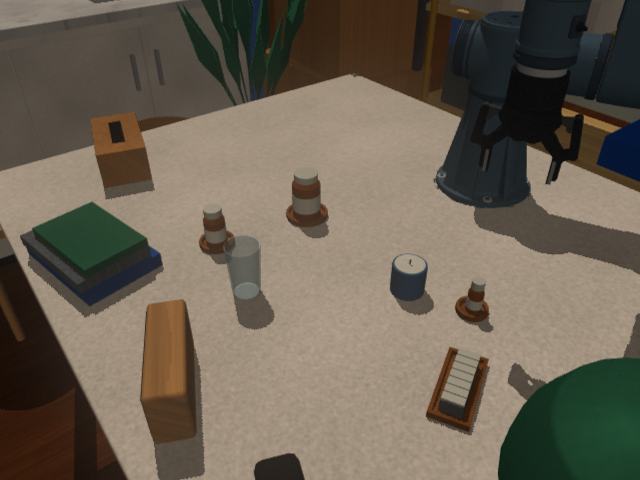

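The top and scene pictures show everything in place:
- The wide bottle stands in its holder at scene pixel (306,205).
- The middle bottle stands in its holder at (214,235).
- The narrow bottle stands in its holder at (476,300).
- The pill case lies lids up in the tray at (460,385).
- The glass (246,270) and candle (408,277) haven't moved.
- The gripper is clear.

```bash
python3 -c "
from bench import ctrl
print(ctrl.hand_in(), ctrl.get_obs()['time_s'])"
```

```text
the job is handed in; nothing more can be done
the job is handed in; nothing more can be done
```

The job is done and handed in at about 32 s of the 109 s allowed. The wide, middle and narrow bottles each stand in the holder of their own size, and the pill case lies flat, lids up, in the tray. I did them in that order. Each was lowered until the force reading showed light contact, at most about 15 N, and only then released.

The last top and scene pictures show all four items inside their rims and the bottles upright. The glass and candle look unmoved. The network's positions for them agree with the start within about 5 px, which is its usual scatter. The gripper is clear of everything, and no check failed.

One thing ran close: joint 6 reached -3.04 rad while picking up the pill case, against its -3.12 limit, but stayed within range.

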